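# Clear the ball-transfer plate and hold out the bearing tray

### The arm

A 7-joint arm with a two-finger parallel gripper is mounted at the origin on the work surface. World frame = base frame: x ahead of the robot, y to its left, z up, the work surface at z = 0. Lengths are in m, angles in rad, forces in N, time in s.
With the tool pointing down it reaches from about 0.35 to 0.9 m from the base axis. Payload 8.1 kg.
Tool frame: the origin (TCP) lies at the centre of the arm's flange, where the gripper is bolted on; the fingertips stand 178 mm ahead of it and the grasp point (between the pads) lies 159 mm ahead of it; x points along the fingers, z is the direction in which the jaws open and shut, and the axes are right-handed (so a half turn about x gives the same grasp; the last joint's range is limited). The gripper opens to 92 mm and grips with 3 to 60 N. Pads are 19 mm wide; open, the fingers measure 130 mm over their backs; the gripper's body (75 mm by 190 mm) begins 47 mm behind the grasp point.
Start: joints at [-1.262, 0.434, 0.025, 1.573, -0.012, 1.134, -0.075], TCP at [0.25, 0.573, 0.405] pointing down, gripper open.
Joint ranges: [-2.62, 2.62], [-0.44, 2.09], [-1.27, 1.32], [0.08, 2.57], [-1.32, 4.46], [0.12, 2], [-2.74, 2.74]. Speed limits (rad/s): [2.22, 2.22, 3.01, 3.01, 3.14, 3.14, 3.14].

### API

Orientations are given as a rotation vector (axis times angle).
In Python, from cell import arm, get_image, search_frame, pinpoint gives the robot as it stands.
- The arm moves only by the tool arm_command, never from a script. Its argument "motion" is a list of rows, each a list of 7 numbers: the finger opening in mm, from 0 to 91.8, then the shift along the tool's x, y, z in mm, then the turn, a rotation vector about the tool's x, y, z in degrees. In form: [[fingers, x, y, z, ax, ay, az], ...]. A call has 1 to 5 rows; each row shifts and turns the commanded pose from where the row before left it, along the tool's axes as they then stand; what a row does not reach is not made up. A row lasts 1/8 s, in which the tool goes at most 62.5 mm and 10.7 degrees, less where a joint would pass 70% of its speed; a pose out of reach is approached as far as the arm can. A call with a gripper value outside its range is refused whole. The fingers move at their own pace and stop on an object; "newtons" is the grip in N (left out, the last holds). Time passes only in rows, so rows that do not move let the fingers close. It gives the time, the measured TCP pose, the force and the opening at its end, in the units of the state.
- arm.observe(): the state, without advancing time (a new reading comes with each control period).
- get_image(name): name is "scene" or "top"; returns a dict with "frame" (480x640x3 uint8, red, green, blue), "range_z" (480x640 float32, m along the optical axis (not along the pixel's ray), 0 where there is no reading), "K" (3x3 intrinsics, pixels), "origin" and "rotation" of the camera in the world. Camera axes: x right, y down, z forward; pixel columns grow to the right and rows downward; lengths in m; the calibration is good to about 2 mm. A picture is of the moment at which its call begins.
- arm.sign_off(): hands the job in, once; it reports no verdict.
Trained networks look in the newest picture that a camera, given by its name, has taken for a name from the list of things; names that differ only in an ending like _2 or _b are one class to them, and where a whole thing is asked for, a point or a joint stands for the part that bears it (a point fixed in the world has none). Each returns a list of dicts, best first, with "p" (0 to 1); they miss things now and then, are a little off and sometimes report something else, mostly with a low value. They report only what shows in the picture. A call takes as long as a camera call. They do not tell look-alikes from the thing itself.
- search_frame(camera, target): "point" ([x, y, z] in m, in world coordinates, good to about 4 mm: the middle of the surface that is visible of it).
- pinpoint(camera, target): "point" ([x, y, z] in m, in world coordinates, good to about 4 mm: a listed point, or the origin of a listed thing).
The state is a dict: "clock": time; "joints": joint angles; "dq": joint speeds; "joint_efforts": joint torques, N m; "position": TCP position; "ee_rot": TCP orientation; "force": force on the tool from outside, world axes, zero at the start; "ft_torque": the same for the moment, N m; "width": opening from 0.0 (shut) to 1.0 (fully open).
Only numpy, scipy, OpenCV 4.12 (cv2) and the standard library are available. Lean on these libraries where they do the work, as an engineer would, in place of code of your own. Each camera call takes 0.05 s, during which the arm holds its last target. There are 200 camera calls.

### The job

I am about to fit the last ball in the ball-transfer plate. Use the scraper block to push all four wood chips off the plate onto the bench (not with your fingers), then stand the scraper back on the bench on its black shoe, clear of the plate. Then pick up the bearing tray by its handle, carry it level so that the loose ball and seal ring stay in their pockets, and finish while still holding it still and level about a hand's breadth (80 to 100 mm) above the middle of the plate, so that I can take the ball from it; leave the glue bottle, screw box and bar clamp alone.

Things in the scene. Friction and masses are not known exactly. Their poses are not given: they have to be found in the camera images.
- plate_mid (a point): Centre of the top of the fixed ball-transfer plate: steel on plywood, 250 (its x, away from the robot) x 200 mm (y), top 45 mm above the bench, edges open. Ball units at x +-100, y +-72: flange 44 mm wide, 3 high; three hold balls standing 11 mm above the top. The lane between, |x| under 78 mm, is flat and open at both y ends; the chips lie there. z up.
- empty_seat (a point): Mouth of the one empty ball seat, at x -100, y -72 mm from the plate's centre, in the plate's top face.
- chip0_center (a point): Centre of wood chip 0: a rigid hardwood offcut 34 x 22 x 15 mm, 10 g, lying loose in the plate's lane at the start (chip centres at most 30 mm from the lane's centre line and 65 mm from the plate's centre along y).
- chip1_center (a point): Centre of wood chip 1: a rigid hardwood offcut 34 x 22 x 15 mm, 10 g, lying loose in the plate's lane at the start (chip centres at most 30 mm from the lane's centre line and 65 mm from the plate's centre along y).
- chip2_center (a point): Centre of wood chip 2: a rigid hardwood offcut 34 x 22 x 15 mm, 10 g, lying loose in the plate's lane at the start (chip centres at most 30 mm from the lane's centre line and 65 mm from the plate's centre along y).
- chip3_center (a point): Centre of wood chip 3: a rigid hardwood offcut 34 x 22 x 15 mm, 10 g, lying loose in the plate's lane at the start (chip centres at most 30 mm from the lane's centre line and 65 mm from the plate's centre along y).
- scraper_mid (a point): Middle of the loose scraper block, 37.5 mm above its sole (75 mm high, 240 g), standing on its flat black shoe on the bench, on one side of the plate. Body 110 (its x) x 36 mm (y), up to 32 mm above the sole; above it the grip rib, 86 (x) x 24 mm (y), from 32 to 75 mm: grip it across y near its top, from above. z up.
- tray_mid (a point): Middle of the bearing tray, 45 mm above its underside; on the bench, other side of the plate. About 380 g. Plywood board 150 (x) x 120 (y) x 14 mm; bridge handle: bar along x, 120 mm long, 20 thick (y), 60 to 90 mm above the underside, centred, on 16 mm wide posts at x +-48. Grip the bar across y at mid-length from above, fingertips over 40 mm above the underside to clear the ball. z up.
- pocket_a (a point): Centre of the floor of one round pocket of the tray, 33 mm wide, 5 mm deep, floor 9 mm above the tray's underside, 36 mm to the +y side of the handle. Moves with the tray.
- pocket_b (a point): The same for the other pocket, 36 mm to the -y side of the handle.
- ball_center (a point): Centre of the loose steel ball, diameter 25.4 mm, 67 g, lying in one of the two pockets (which one varies); its crown is 34 mm above the tray's underside.
- seal_center (a point): Centre of the loose black seal ring, outer diameter 28 mm, 5 mm high, lying flat in the other pocket.
- glue_mid (a point): Bystander: white glue bottle with yellow cap and a side spout, 164 mm high, about 90 mm wide; point on its axis 80 mm up.
- screws_mid (a point): Bystander: plywood box of screws 120 x 120 x 85 mm; its centre.
- clamp_mid (a point): Bystander: blue bar clamp lying along y beyond the plate, 420 mm long, 32 mm high; the middle of its bar.
Things that resemble listed ones, but are neither listed nor needed, are in the scene too. Leave any purple or yellow look-alike of the part that bears chip1_center alone.

How it is judged:
On the way, in this order (a step that is already met when the one before it is completed fails the run):
1. the scraper is held over the plate (height (world z) of scraper_mid above 0.07 m and contact force between the fingers and scraper above 1 N and horizontal distance between scraper_mid and plate_mid below 0.17 m), for 0.1 s.
2. all four chips are off the plate (height (world z) of each of chip0_center, chip1_center, chip2_center, chip3_center below 0.035 m), for 0.2 s.
3. the scraper stands on the bench again, let go (height (world z) of scraper_mid below 0.045 m and angle between scraper_mid's own z axis and vertical below 0.2 rad and contact force between the fingers and scraper below 0.1 N and linear speed of scraper below 0.03 m/s and contact force between scraper and plate below 0.05 N), for 0.2 s.
At the end, for the whole second after the job is handed in: Gripped tray held still, within 50 mm of the plate's middle from above, underside 55 to 160 mm above the plate top, tilt under 0.1 rad, ball and seal in pockets; chips on the bench, off the plate; scraper let go, standing on its shoe on the bench; bystanders moved under 30 mm (all of step 2 and all of step 3 and horizontal distance between tray_mid and plate_mid below 0.05 m and z of tray_mid in the frame of plate_mid between 0.1 and 0.205 m and angle between tray_mid's own z axis and vertical below 0.1 rad and linear speed of tray below 0.03 m/s and angular speed of tray below 0.2 rad/s and contact force between the fingers and tray above 1 N and contact force between tray and plate below 0.05 N and (horizontal distance between ball_center and pocket_a below 0.012 m or horizontal distance between ball_center and pocket_b below 0.012 m) and (horizontal distance between seal_center and pocket_a below 0.012 m or horizontal distance between seal_center and pocket_b below 0.012 m) and distance of each of glue_mid, screws_mid, clamp_mid from where it was at the start of the episode below 0.03 m); the arm keeps its last pose, push and grip.
It fails at once if the tray is tipped more than 0.35 rad (angle between tray_mid's own z axis and vertical above 0.35 rad).
It fails at once if the ball leaves its pocket (distance between ball_center and pocket_a above 0.024 m and distance between ball_center and pocket_b above 0.024 m).
It fails at once if fingers or arm push a chip that is on the plate ((contact force between any of the fingers, the arm and chip0 above 0.3 N and z of chip0_center in the frame of plate_mid above 0 m and x of chip0_center in the frame of plate_mid between -0.125 and 0.125 m and y of chip0_center in the frame of plate_mid between -0.1 and 0.1 m) or (contact force between any of the fingers, the arm and chip1 above 0.3 N and z of chip1_center in the frame of plate_mid above 0 m and x of chip1_center in the frame of plate_mid between -0.125 and 0.125 m and y of chip1_center in the frame of plate_mid between -0.1 and 0.1 m) or (contact force between any of the fingers, the arm and chip2 above 0.3 N and z of chip2_center in the frame of plate_mid above 0 m and x of chip2_center in the frame of plate_mid between -0.125 and 0.125 m and y of chip2_center in the frame of plate_mid between -0.1 and 0.1 m) or (contact force between any of the fingers, the arm and chip3 above 0.3 N and z of chip3_center in the frame of plate_mid above 0 m and x of chip3_center in the frame of plate_mid between -0.125 and 0.125 m and y of chip3_center in the frame of plate_mid between -0.1 and 0.1 m)).
It fails at once if a bystander is moved more than 30 mm (distance of any of glue_mid, screws_mid, clamp_mid from where it was at the start of the episode above 0.03 m).
It also fails if it takes over 72 s, if anything falls off the work surface, if the arm or the gripper's body presses on something with over 40 N, if the wrist force passes 120 N, or if a joint passes its speed limit or range.

## Working session

There is one attempt and no reset: what is moved stays moved. The work goes in short steps, Python scripts to look and compute and a tool call to move; the robot and the scene stay as the last step left them, time stands still between calls to the robot, and variables do not carry over. Pictures are saved under pics/ and viewed, about 8 in all and at most 12, crops included, and the job is handed in when it is done.

Besides the shell and the picture viewer there is one more tool, called after "Emit:" as name(argument=value, ...) on one line, values as JSON. arm_command: Moves the arm, as the interface text tells. Its arguments: {"type":"object","properties":{"motion":{"type":"array"},"newtons":{"type":"number"}},"required":["motion"]}

```bash
mkdir -p pics; ls; python3 - <<'E'
from cell import arm,get_image,search_frame,pinpoint
import cv2,numpy as np
s=arm.observe();print({k:np.round(v,3).tolist() for k,v in s.items()})
for c in("scene","top"):
    g=get_image(c);cv2.imwrite(f"pics/{c}0.png",g["frame"][:,:,::-1]);print(c,np.round(g["origin"],3))
    for t in "plate_mid empty_seat chip0_center scraper_mid tray_mid pocket_a pocket_b ball_center seal_center glue_mid screws_mid clamp_mid".split():
        for d in pinpoint(c,t)[:7]:
            p=np.array(d["point"]);q=np.array(g["rotation"]).T@(p-g["origin"]);u=g["K"]@q;print(t,np.round(p,3),round(d["p"],2),np.round(u[:2]/u[2]))
E
```

```text
pics
{'clock': 0.0, 'joints': [-1.262, 0.435, 0.025, 1.574, -0.012, 1.134, -0.075], 'dq': [0.0, -0.001, 0.0, 0.001, -0.0, -0.0, 0.0], 'joint_efforts': [-0.001, -66.785, 0.985, -31.446, -0.061, 0.043, 0.0], 'position': [0.25, 0.573, 0.404], 'ee_rot': [-0.902, 1.378, 0.9], 'force': [0.738, 0.284, 0.17], 'ft_torque': [-0.045, 0.001, -0.012], 'width': 1.003}
scene [1.171 0.484 0.533]Traceback (most recent call last):
  File "<stdin>", line 8, in <module>
ValueError: matmul: Input operand 1 does not have enough dimensions (has 0, gufunc core with signature (n?,k),(k,m?)->(n?,m?) requires 1)
```

```bash
cat > h.py <<'E'
from cell import arm,get_image,search_frame,pinpoint
import cv2,numpy as np
from scipy.spatial.transform import Rotation as Ro
def rot(g):
    r=np.array(g["rotation"],float); return r if r.shape==(3,3) else (Ro.from_rotvec(r) if r.size==3 else Ro.from_quat(r)).as_matrix()
def px(g,p):
    u=g["K"]@(rot(g).T@(np.array(p)-g["origin"])); return np.round(u[:2]/u[2])
def cloud(g):
    v,u=np.mgrid[:480,:640]; z=g["range_z"]; K=g["K"]
    c=np.stack([(u-K[0,2])/K[0,0]*z,(v-K[1,2])/K[1,1]*z,z],-1)
    return c@rot(g).T+np.array(g["origin"])
E
python3 - <<'E'
from h import *
for c in("scene","top"):
    g=get_image(c);cv2.imwrite(f"pics/{c}0.png",g["frame"][:,:,::-1]);print(c,np.round(g["origin"],3),np.array(g["rotation"]).round(3).tolist())
    for t in "plate_mid empty_seat chip0_center scraper_mid tray_mid pocket_a pocket_b ball_center seal_center glue_mid screws_mid clamp_mid".split():
        for d in pinpoint(c,t)[:7]:
            print(t,np.round(d["point"],3),round(d["p"],2),px(g,d["point"]))
E
```

```text
scene [1.171 0.484 0.533] [-1.007, -2.202, 1.225]
plate_mid [ 0.535 -0.01   0.049] 0.71 [331. 231.]
empty_seat [ 0.426 -0.064  0.044] 0.89 [342. 208.]
empty_seat [0.457 0.323 0.041] 0.63 [499. 281.]
empty_seat [ 0.688 -0.327  0.044] 0.4 [182. 211.]
chip0_center [ 0.511 -0.032  0.052] 0.69 [331. 223.]
scraper_mid [ 0.419 -0.317  0.033] 0.62 [269. 181.]
scraper_mid [0.458 0.325 0.044] 0.29 [500. 281.]
tray_mid [0.457 0.323 0.043] 0.91 [499. 281.]
pocket_a [0.461 0.356 0.01 ] 0.87 [512. 303.]
pocket_a [0.467 0.286 0.01 ] 0.75 [474. 289.]
pocket_a [ 0.552 -0.074  0.052] 0.59 [304. 223.]
pocket_b [0.461 0.356 0.01 ] 0.87 [512. 303.]
pocket_b [0.467 0.286 0.01 ] 0.75 [474. 289.]
pocket_b [ 0.552 -0.074  0.052] 0.59 [304. 223.]
ball_center [ 0.779 -0.012  0.017] 0.73 [245. 298.]
seal_center [0.458 0.355 0.009] 0.71 [512. 303.]
seal_center [0.462 0.357 0.009] 0.43 [512. 304.]
glue_mid [0.656 0.306 0.081] 0.95 [444. 316.]
screws_mid [ 0.684 -0.33   0.045] 0.94 [182. 210.]
clamp_mid [ 0.778 -0.011  0.015] 0.73 [246. 299.]
top [ 0.449 -0.015  1.133] [-2.129, 2.163, -0.165]
plate_mid [ 0.535 -0.
[... 539 characters left out ...]
5  0.051] 0.59 [322. 300.]
pocket_a [0.666 0.305 0.08 ] 0.35 [145. 218.]
pocket_b [0.458 0.354 0.009] 0.91 [128. 327.]
pocket_b [0.467 0.285 0.011] 0.63 [163. 323.]
pocket_b [ 0.505 -0.035  0.051] 0.59 [322. 300.]
pocket_b [0.666 0.305 0.08 ] 0.35 [145. 218.]
ball_center [0.468 0.287 0.019] 0.71 [160. 322.]
ball_center [ 0.43  -0.065  0.046] 0.26 [339. 339.]
seal_center [0.458 0.358 0.011] 0.56 [126. 328.]
glue_mid [0.664 0.307 0.08 ] 0.95 [144. 219.]
glue_mid [ 0.529 -0.005  0.037] 0.74 [307. 288.]
screws_mid [ 0.683 -0.329  0.04 ] 0.71 [467. 209.]
screws_mid [0.566 0.015 0.056] 0.28 [296. 269.]
clamp_mid [ 0.776 -0.006  0.014] 0.76 [306. 170.]
clamp_mid [0.468 0.286 0.017] 0.36 [161. 322.]
```

View pics/scene0.png

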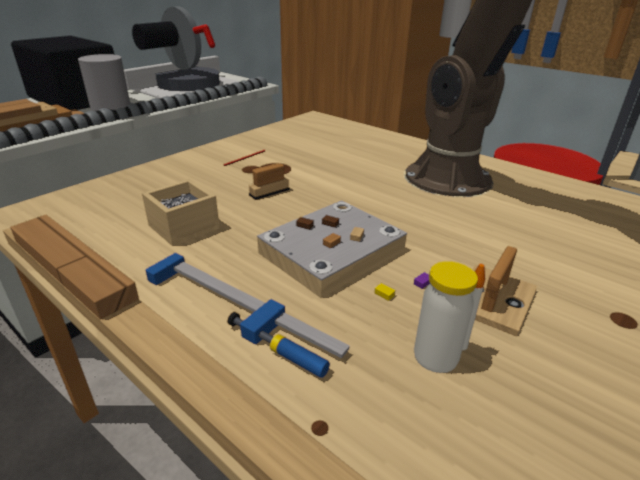

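View pics/top0.png

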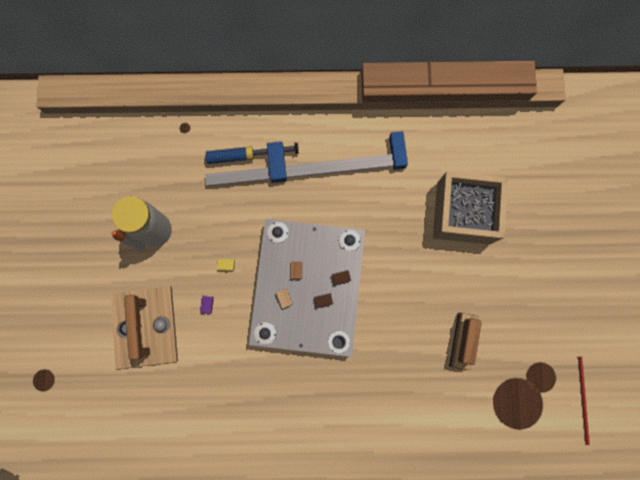

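Both views show the plate with 4 chips, top px (296,270), (284,298), (341,278) and (323,300). The scraper is at (467,341) and the tray at (145,327), with its ball at (160,322). 

What could be mistaken:
- **Chips:** the yellow block at (226,265) and the purple one at (207,305) are look-alikes lying on the bench, so I leave them.
- **Scraper:** only (467,341) fits. The brick-like wood at (450,80) is background, and the tray handle at (133,327) belongs to the tray.

Next I measure the poses from depth.

```bash
python3 - <<'E'
from h import *
g=get_image("top");P=cloud(g);Z=P[...,2]
def rect(name,box,z0,z1):
    m=(P[...,0]>box[0])&(P[...,0]<box[1])&(P[...,1]>box[2])&(P[...,1]<box[3])&(Z>z0)&(Z<z1)&(g["range_z"]>0)
    n,l,st,_=cv2.connectedComponentsWithStats(m.astype(np.uint8))
    for i in range(1,n):
        if st[i,4]<15: continue
        q=P[l==i]; r=cv2.minAreaRect((q[:,:2]*1000).astype(np.float32)); print(name,st[i,4],np.round(r[0],1),np.round(r[1],1),round(r[2],1),"z",np.percentile(q[:,2],[5,50,95]).round(4))
rect("plate",(.38,.7,-.16,.14),.035,.075)
rect("chip",(.40,.66,-.08,.1),.053,.075)
rect("rib",(.3,.55,-.45,-.2),.06,.09)
rect("scr",(.3,.55,-.45,-.2),.012,.09)
rect("bar",(.3,.6,.2,.5),.07,.11)
rect("tray",(.3,.6,.2,.5),.008,.11)
rect("look",(.4,.65,.13,.25),.008,.05)
rect("bench",(.4,.45,-.2,-.17),-.03,.03)
c=g["frame"][200:400,240:500,::-1];cv2.imwrite("pics/crop1.png",cv2.resize(c,None,fx=3,fy=3,interpolation=cv2.INTER_CUBIC))
s=arm.observe();R=Ro.from_rotvec(s["ee_rot"]).as_matrix();print(R.round(3))
E
```

```text
plate 12826 [533.8  -6.1] [200.5 250.5] 82.6 z [0.0422 0.0458 0.0584]
chip 53 [641.2  52.7] [18.9 16.6] 26.4 z [0.0531 0.0551 0.0582]
chip 197 [564.3  15.5] [19.5 34. ] 89.6 z [0.0566 0.0603 0.0638]
chip 152 [547.9 -68.6] [21.9 27.3] 12.9 z [0.0566 0.0602 0.0632]
chip 205 [510.2  39.5] [34.2 21.9] 21.4 z [0.0571 0.0605 0.0641]
chip 204 [504.7 -36.2] [22.  33.6] 13.4 z [0.057  0.0598 0.0631]
chip 61 [443.3  77.4] [17.2 19. ] 89.1 z [0.0532 0.0558 0.058 ]
rib 656 [ 422.6 -314.8] [26.1 85.9] 77.6 z [0.0653 0.0741 0.0778]
scr 1259 [ 422.4 -314. ] [ 36.6 108.3] 76.8 z [0.0209 0.0647 0.0771]
bar 870 [459.7 322.5] [119.6  21.9] 6.1 z [0.0741 0.0897 0.0936]
tray 4604 [459.8 322.6] [150.3 123.2] 6.1 z [0.011  0.0156 0.0911]
tray 71 [503.6 205. ] [34.1  9.9] 0.2 z [0.0119 0.0153 0.0187]
look 187 [582.5 160.1] [34.1 20.9] 89.3 z [0.0125 0.0153 0.0184]
look 196 [502.7 197.4] [22.2 34.1] 82.3 z [0.0111 0.0154 0.0186]
bench 369 [ 424.9 -185.1] [48.4 29.5] 0.2 z [-0.0035 -0.      0.0036]
[[ 0.    -0.916  0.4  ]
 [ 0.     0.4    0.916]
 [-1.    -0.     0.   ]]
```

View pics/crop1.png

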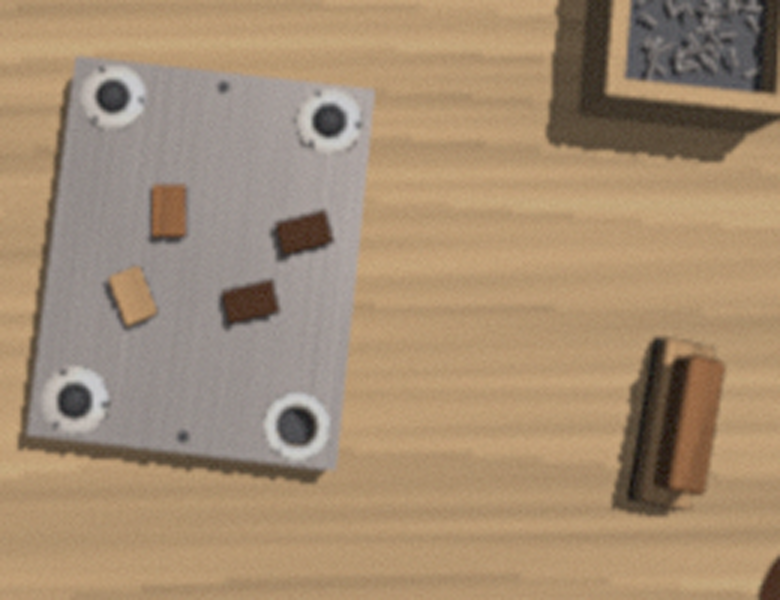

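The crop shows the four chips in the lane, at crop px (168,212), (132,296), (303,232) and (249,302). None are purple or yellow. The scraper is at (690,425). 

Depth poses agree with the network:
- **Plate:** (534,-6), yaw -7.4°.
- **Scraper:** (422.5,-314.5), yaw -12.8°.
- **Tray:** (460,322.5), yaw 6.1°.

I'm setting off for the scraper.

Emit:
arm_command(motion=[[91, 0, 0, 0, -5.4, 0, 0], [91, 0, 0, 0, -5.4, 0, 0], [91, 0, -50, -20, 0, 0, 0], [91, 0, -50, -20, 0, 0, 0], [91, 0, -40, -40, 0, 0, 0]], newtons=40)

```text
clock: 2.08
position: [0.3708, 0.463, 0.4046]
ee_rot: [-1.043, 1.306, 1.043]
force: [0.9, -0.1, 0.5]
width: 0.99
```

```bash
cat >> h.py <<'E'
def go(x,y,z,th):
    "mm, deg of tool z; prints the turn about tool x then shift in the turned frame"
    s=arm.observe();R=Ro.from_rotvec(s["ee_rot"]).as_matrix();p=np.array(s["position"])*1000
    t0=np.degrees(np.arctan2(R[1,2],R[0,2]));t=np.radians(th);d=np.array([x,y,z])-p
    print("t",round(s["clock"],2),"pos",p.round(1),"th",t0.round(2),"tilt",np.degrees(np.arccos(-R[2,0])).round(2),"F",np.round(s["force"],1),"w",round(s["width"]*91.8,1))
    print("turn x",round(t0-th,2),"shift",np.round([-d[2],-np.sin(t)*d[0]+np.cos(t)*d[1],np.cos(t)*d[0]+np.sin(t)*d[1]],1))
E
python3 -c "
from h import *
go(422.5,-314.5,330,77.2)"
```

```text
t 2.08 pos [370.8 463.  404.6] th 77.18 tilt 0.05 F [ 0.9 -0.1  0.5] w 90.9
turn x -0.02 shift [  74.6 -222.7 -746.7]
```

Emit:
arm_command(motion=[[91, 0, -14, -50, 0, 0, 0], [91, 0, -14, -50, 0, 0, 0], [91, 0, -14, -50, 0, 0, 0], [91, 0, -14, -50, 0, 0, 0], [91, 0, -14, -50, 0, 0, 0]])

```text
clock: 2.7
position: [0.3818, 0.2027, 0.405]
ee_rot: [-1.043, 1.306, 1.043]
force: [0.9, -0.6, 0.2]
width: 0.991
```

Emit:
arm_command(motion=[[91, 0, -15, -50, 0, 0, 0], [91, 0, -15, -50, 0, 0, 0], [91, 0, -15, -50, 0, 0, 0], [91, 0, -15, -50, 0, 0, 0], [91, 0, -15, -50, 0, 0, 0]])

```text
clock: 3.32
position: [0.3995, -0.0577, 0.4051]
ee_rot: [-1.043, 1.305, 1.043]
force: [1.4, 0.0, -0.1]
width: 0.991
```

Emit:
arm_command(motion=[[91, 15, -15, -50, 0, 0, 0], [91, 15, -15, -50, 0, 0, 0], [91, 15, -15, -50, 0, 0, 0], [91, 15, -15, -50, 0, 0, 0], [91, 15, -15, -46, 0, 0, 0]])

```text
clock: 3.95
position: [0.4183, -0.3143, 0.3294]
ee_rot: [-1.044, 1.306, 1.043]
force: [0.7, -0.3, 0.2]
width: 0.988
```

```bash
python3 -c "
from h import *
go(422.5,-314.5,221,77.2)
for d in pinpoint('scene','scraper_mid'): print(np.round(d['point'],3),d['p'])"
```

```text
t 3.95 pos [ 418.3 -314.3  329.4] th 77.21 tilt 0.04 F [ 0.7 -0.3  0.2] w 90.7
turn x 0.01 shift [108.4  -4.1   0.7]
[ 0.419 -0.317  0.033] 0.62
[0.458 0.325 0.044] 0.29
```

Emit:
arm_command(motion=[[91, 30, -4, 0, 0, 0, 0], [91, 30, 0, 0, 0, 0, 0], [91, 28, 0, 0, 0, 0, 0], [91, 20, 0, 0, 0, 0, 0], [91, 0, 0, 0, 0, 0, 0]])

```text
clock: 4.62
position: [0.4218, -0.313, 0.2207]
ee_rot: [-1.041, 1.308, 1.045]
force: [-0.3, 0.3, -0.5]
width: 0.996
```

Emit:
arm_command(motion=[[10, 0, 0, 0, 0, 0, 0], [10, 0, 0, 0, 0, 0, 0], [10, 0, 0, 0, 0, 0, 0], [10, 0, 0, 0, 0, 0, 0], [10, 0, 0, 0, 0, 0, 0]], newtons=45)

```text
clock: 5.25
position: [0.4222, -0.3133, 0.2218]
ee_rot: [-1.043, 1.306, 1.043]
force: [0.1, -0.0, -0.3]
width: 0.494
```

```bash
python3 -c "
from h import *
go(422.5,-314.5,221,77.2)"
```

```text
t 5.25 pos [ 422.2 -313.3  221.8] th 77.2 tilt 0.01 F [ 0.1 -0.  -0.3] w 45.3
turn x 0.0 shift [ 0.8 -0.6 -1.1]
```

Still closing (45 mm).

Emit:
arm_command(motion=[[10, 0, 0, 0, 0, 0, 0], [10, 0, 0, 0, 0, 0, 0], [10, 0, 0, 0, 0, 0, 0], [10, 0, 0, 0, 0, 0, 0], [10, 0, 0, 0, 0, 0, 0]])

```text
clock: 5.88
position: [0.4221, -0.3133, 0.2216]
ee_rot: [-1.043, 1.307, 1.043]
force: [-0.2, 0.2, -1.8]
width: 0.257
```

Emit:
arm_command(motion=[[10, -20, 0, 0, 0, 0, 0], [10, -25, 0, 0, 0, 0, 0], [10, -25, 0, 0, 0, 0, 0], [10, -25, 0, 0, 0, 0, 0], [10, -25, 0, 0, 0, 0, 0]])

```text
clock: 6.5
position: [0.422, -0.3131, 0.3424]
ee_rot: [-1.043, 1.307, 1.044]
force: [-0.8, 0.6, -2.8]
width: 0.256
```

```bash
python3 -c "
from h import *
a=np.radians(-7.4)
X,Y=533.8-np.sin(a)*88,-6.1+np.cos(a)*88
print(X,Y)
go(X,Y,343,82.6)
for d in pinpoint('scene','scraper_mid')[:2]: print(np.round(d['point'],3),d['p'])"
```

```text
545.1340124988254 81.16706228971196
t 6.5 pos [ 422.  -313.1  342.4] th 77.21 tilt 0.03 F [-0.8  0.6 -2.8] w 23.5
turn x -5.39 shift [ -0.6 -71.3 406.9]
[ 0.419 -0.317  0.033] 0.62
[0.458 0.325 0.044] 0.29
```

Emit:
arm_command(motion=[[10, 0, 0, 0, -5.4, 0, 0], [10, 0, -10, 45, 0, 0, 0], [10, 0, -10, 55, 0, 0, 0], [10, 0, -10, 55, 0, 0, 0], [10, 0, -10, 55, 0, 0, 0]])

```text
clock: 7.18
position: [0.489, -0.1085, 0.3413]
ee_rot: [-1.113, 1.268, 1.114]
force: [0.8, -0.3, -2.1]
width: 0.259
```

Emit:
arm_command(motion=[[10, 0, -10, 55, 0, 0, 0], [10, 0, -10, 55, 0, 0, 0], [10, 0, -11, 50, 0, 0, 0], [10, 0, 0, 37, 0, 0, 0], [10, 0, 0, 0, 0, 0, 0]])

```text
clock: 7.8
position: [0.5449, 0.085, 0.3407]
ee_rot: [-1.117, 1.265, 1.119]
force: [-0.8, 0.0, -2.2]
width: 0.259
```

```bash
python3 - <<'E'
from h import *
go(545,81,269,82.6)
g=get_image("scene");cv2.imwrite("pics/s2.png",cv2.resize(g["frame"][120:320,220:480,::-1],None,fx=3,fy=3))
E
```

```text
t 7.8 pos [544.9  85.  340.7] th 82.94 tilt 0.09 F [-0.8  0.  -2.2] w 23.7
turn x 0.34 shift [71.7 -0.6 -4. ]
```

View pics/s2.png

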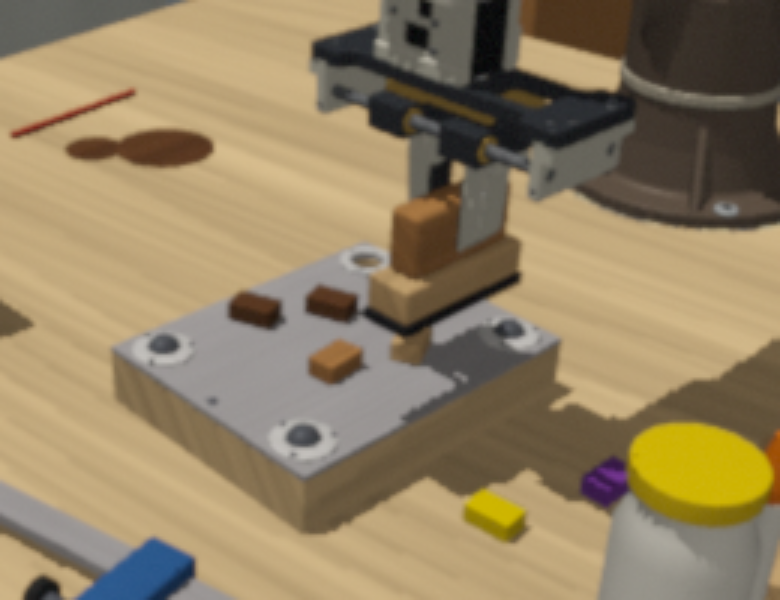

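The crop shows the scraper held level over the +y end of the lane, at (440,270), with all chips on its -y side. Lowering it now.

Emit:
arm_command(motion=[[10, 20, 0, -1, 0, 0, 0], [10, 20, 0, -1, 0, 0, 0], [10, 18, 0, 0, 0, 0, 0], [10, 11, 0, 0, 0, 0, 0], [10, 2, 0, 0, 0.3, 0, 0]])

```text
clock: 8.48
position: [0.5445, 0.0783, 0.2702]
ee_rot: [-1.109, 1.272, 1.109]
force: [-1.1, 0.4, -2.1]
width: 0.256
```

```bash
python3 - <<'E'
from h import *
go(533.8-.129*108,-6.1-.992*108,269,82.6)
E
```

```text
t 8.47 pos [544.5  78.3 270.2] th 82.23 tilt 0.07 F [-1.1  0.4 -2.1] w 23.5
turn x -0.37 shift [   1.2   -0.3 -193.1]
```

Emit:
arm_command(motion=[[10, 1, 0, -10, 0, 0, 0], [10, 0, 0, -16, 0, 0, 0], [10, 0, 0, -16, 0, 0, 0], [10, 0, 0, -16, 0, 0, 0], [10, 0, 0, -16, 0, 0, 0]])

```text
clock: 9.1
position: [0.5346, 0.0044, 0.2699]
ee_rot: [-1.109, 1.27, 1.109]
force: [0.4, 0.2, -2.2]
width: 0.257
```

Emit:
arm_command(motion=[[10, 0, 0, -16, 0, 0, 0], [10, 0, 0, -16, 0, 0, 0], [10, 0, 0, -16, 0, 0, 0], [10, 0, 0, -16, 0, 0, 0], [10, 0, 0, -16, 0, 0, 0]])

```text
clock: 9.72
position: [0.5239, -0.0746, 0.2697]
ee_rot: [-1.11, 1.27, 1.11]
force: [0.1, 0.8, -3.1]
width: 0.258
```

Emit:
arm_command(motion=[[10, 0, 0, -16, 0, 0, 0], [10, 0, 0, -16, 0, 0, 0], [10, 0, 0, -10, 0, 0, 0], [10, 0, 0, 0, 0, 0, 0]])

```text
clock: 10.22
position: [0.5183, -0.116, 0.2698]
ee_rot: [-1.109, 1.27, 1.108]
force: [0.1, 0.9, -2.1]
width: 0.262
```

```bash
python3 - <<'E'
from h import *
go(533.8-.129*108,-6.1-.992*108,269,82.6)
g=get_image("scene");cv2.imwrite("pics/s3.png",cv2.resize(g["frame"][120:320,180:440,::-1],None,fx=3,fy=3))
E
```

```text
t 10.22 pos [ 518.3 -116.   269.8] th 82.22 tilt 0.01 F [ 0.1  0.9 -2.1] w 24.0
turn x -0.38 shift [ 0.8 -1.2  2.9]
```

View pics/s3.png

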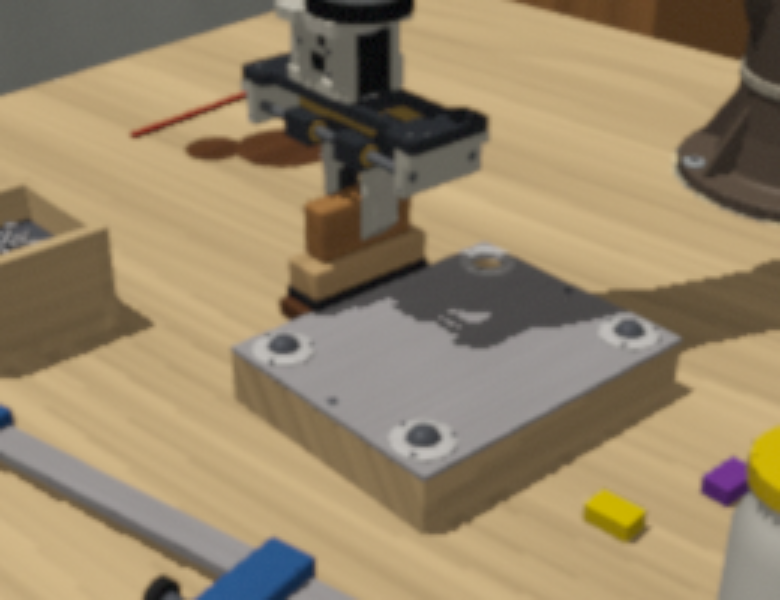

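The plate is clear of chips. One brown chip shows at crop (297,305) beyond the edge, so I'll raise, back off and check the heap.

Emit:
arm_command(motion=[[10, 0, 0, -8, 0, 0, 0], [10, -30, 0, 0, 0, 0, 0], [10, -40, 0, -30, 0, 0, 0], [10, -20, 0, -50, 0, 0, 0], [10, 0, 20, -50, 0, 0, 0]])

```text
clock: 10.9
position: [0.4812, -0.2506, 0.3617]
ee_rot: [-1.115, 1.266, 1.108]
force: [1.2, -1.0, -4.1]
width: 0.259
```

Emit:
arm_command(motion=[[10, 0, 30, -40, 0, 0, 0], [10, 0, 30, -20, 2.7, 0, 0], [10, 0, 0, 0, 2.7, 0, 0], [10, 0, 0, 0, 0, 0, 0]])

```text
clock: 11.4
position: [0.4125, -0.3007, 0.3598]
ee_rot: [-1.039, 1.308, 1.039]
force: [0.2, 0.0, -2.4]
width: 0.262
```

```bash
python3 - <<'E'
from h import *
go(422,-313.5,222,77.2)
g=get_image("top");P=cloud(g);cv2.imwrite("pics/t4.png",cv2.resize(g["frame"][200:400,240:500,::-1],None,fx=3,fy=3))
h=cv2.cvtColor(g["frame"],cv2.COLOR_RGB2HSV)
sub=(P[...,0]>.4)&(P[...,0]<.66)&(P[...,1]<-.08)&(P[...,1]>-.22)&(P[...,2]>.008)&(P[...,2]<.09)
n,l,st,_=cv2.connectedComponentsWithStats(sub.astype(np.uint8))
for i in range(1,n):
    if st[i,4]>25:
        q=P[l==i]; print(st[i],q.mean(0).round(3),q[:,2].max().round(3))
E
```

```text
t 11.4 pos [ 412.5 -300.7  359.8] th 76.91 tilt 0.02 F [ 0.2  0.  -2.4] w 24.1
turn x -0.29 shift [137.8 -12.1 -10.4]
[ 344  227   21  128 1645] [ 0.547 -0.094  0.046] 0.061
[364 273  10  18 136] [ 0.543 -0.128  0.021] 0.028
[378 282  18  13 190] [ 0.529 -0.166  0.015] 0.022
[361 304   9  18 140] [ 0.48  -0.12   0.022] 0.028
[376 306  18  13 190] [ 0.482 -0.159  0.015] 0.021
```

View pics/t4.png

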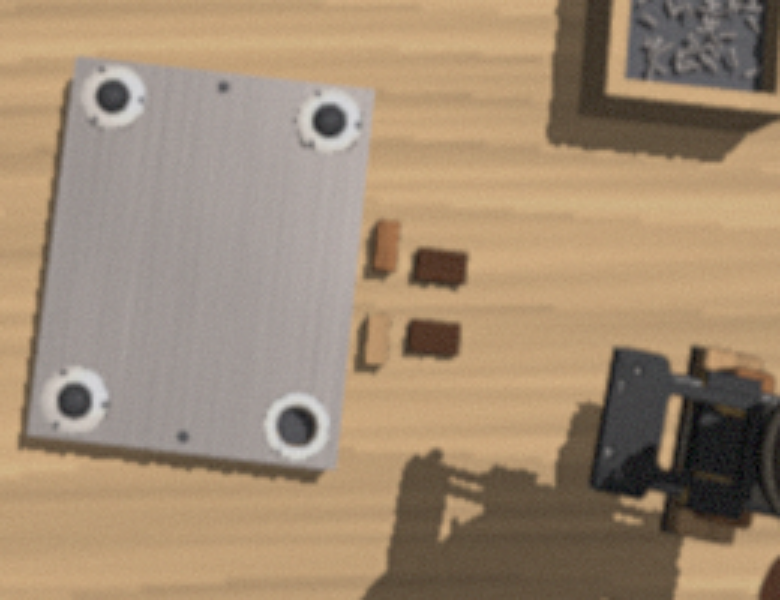

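All four chips lie on the bench at crop px (385,247), (440,267), (376,340) and (433,338), with tops at 22–28 mm. The plate is clear. Next I stand the scraper at its old place.

Emit:
arm_command(motion=[[10, 35, -8, -10, 0, 0, 0], [10, 35, 0, -2, 0, 0, 0], [10, 35, 0, 0, 0, 0, 0], [10, 20, 0, 0, 0, 0, 0], [10, 8, 0, 0, 0, 0, 0]])

```text
clock: 12.08
position: [0.4181, -0.3135, 0.2255]
ee_rot: [-1.039, 1.308, 1.042]
force: [-0.8, -0.2, -2.0]
width: 0.259
```

Emit:
arm_command(motion=[[10, 3, 0, 0, 0, 0, 0], [10, 1.5, 0, 0, 0, 0, 0], [10, 0, 0, 0, 0, 0, 0]])

```text
clock: 12.45
position: [0.418, -0.3142, 0.2228]
ee_rot: [-1.04, 1.308, 1.038]
force: [-0.9, 0.4, -2.5]
width: 0.262
```

Emit:
arm_command(motion=[[10, 1, 0, 0, 0, 0, 0], [10, 0.5, 0, 0, 0, 0, 0], [10, 0, 0, 0, 0, 0, 0]])

```text
clock: 12.82
position: [0.4179, -0.3143, 0.2215]
ee_rot: [-1.04, 1.308, 1.038]
force: [-0.8, 1.5, 7.4]
width: 0.26
```

Contact (7 N up): open and retreat straight up.

Emit:
arm_command(motion=[[91, 0, 0, 0, 0, 0, 0], [91, 0, 0, 0, 0, 0, 0], [91, 0, 0, 0, 0, 0, 0], [91, 0, 0, 0, 0, 0, 0], [91, 0, 0, 0, 0, 0, 0]])

```text
clock: 13.45
position: [0.4177, -0.3141, 0.2207]
ee_rot: [-1.039, 1.309, 1.039]
force: [-0.4, 0.8, -0.3]
width: 0.756
```

Emit:
arm_command(motion=[[91, 0, 0, 0, 0, 0, 0], [91, 0, 0, 0, 0, 0, 0], [91, -15, 0, 0, 0, 0, 0], [91, -40, 0, 0, 0, 0, 0], [91, -50, 0, 0, 0, 0, 0]])

```text
clock: 14.08
position: [0.4174, -0.314, 0.3272]
ee_rot: [-1.038, 1.31, 1.04]
force: [0.4, -1.0, 0.5]
width: 0.993
```

Emit:
arm_command(motion=[[91, -40, 0, 0, 0, 0, 0], [91, -40, 0, 50, 0, 0, 0], [91, 0, 0, 55, 0, 0, 0], [91, 0, 0, 55, 0, 0, 0], [91, 0, 0, 0, 0, 0, 0]])

```text
clock: 14.7
position: [0.4546, -0.1553, 0.4056]
ee_rot: [-1.044, 1.304, 1.045]
force: [0.2, -1.2, -0.1]
width: 0.99
```

```bash
python3 - <<'E'
from h import *
go(459.7,322.5,400,96.1)
g=get_image("top");P=cloud(g);Z=P[...,2]
for n,b,z0 in(("rib",(.3,.55,-.45,-.2),.06),("scr",(.3,.55,-.45,-.2),.012),("bar",(.3,.6,.25,.5),.07)):
    m=(P[...,0]>b[0])&(P[...,0]<b[1])&(P[...,1]>b[2])&(P[...,1]<b[3])&(Z>z0)&(Z<.12)
    q=P[m];r=cv2.minAreaRect((q[:,:2]*1000).astype(np.float32));print(n,np.round(r[0],1),np.round(r[1],1),round(r[2],1),np.percentile(q[:,2],[50,95]).round(3))
E
```

```text
t 14.7 pos [ 454.6 -155.3  405.6] th 77.31 tilt 0.11 F [ 0.2 -1.2 -0.1] w 90.9
turn x -18.79 shift [  5.6 -55.9 474.6]Traceback (most recent call last):
  File "<stdin>", line 6, in <module>
    return _quantile_unchecked(
        a, q, axis, out, overwrite_input, method, keepdims, weights)
    return _ureduce(a,
                    func=_quantile_ureduce_func,
    ...<5 lines>...
                    overwrite_input=overwrite_input,
                    method=method)
    r = func(a, **kwargs)
    result = _quantile(arr,
                       quantiles=q,
    ...<2 lines>...
                       out=out,
                       weights=wgt)
    slices_having_nans = np.isnan(arr[-1, ...])
                                  ~~~^^^^^^^^^
IndexError: index -1 is out of bounds for axis 0 with size 0
```

The rib isn't visible, probably hidden by the arm. I'll move towards the tray and look again.

Emit:
arm_command(motion=[[91, 0, 0, 30, -9.4, 0, 0], [91, 0, 0, 40, -9.4, 0, 0], [91, 0, -10, 55, 0, 0, 0], [91, 0, -10, 55, 0, 0, 0], [91, 0, 0, 55, 0, 0, 0]])

```text
clock: 15.38
position: [0.4671, 0.0759, 0.4055]
ee_rot: [-1.281, 1.161, 1.279]
force: [0.3, 0.4, -0.5]
width: 0.99
```

```bash
python3 - <<'E'
from h import *
go(459.7,322.5,400,96.1)
g=get_image("top");P=cloud(g);Z=P[...,2];cv2.imwrite("pics/t5.png",g["frame"][:,:,::-1])
for n,b,z0 in(("rib",(.3,.55,-.45,-.2),.06),("scr",(.3,.55,-.45,-.2),.012),("bar",(.3,.6,.25,.5),.07)):
    m=(P[...,0]>b[0])&(P[...,0]<b[1])&(P[...,1]>b[2])&(P[...,1]<b[3])&(Z>z0)&(Z<.12)
    q=P[m];print(len(q));
    if len(q)<5: continue
    r=cv2.minAreaRect((q[:,:2]*1000).astype(np.float32));print(n,np.round(r[0],1),np.round(r[1],1),round(r[2],1),np.percentile(q[:,2],[50,95]).round(3))
E
```

```text
t 15.38 pos [467.1  75.9 405.5] th 95.53 tilt 0.08 F [ 0.3  0.4 -0.5] w 90.9
turn x -0.57 shift [  5.5 -18.8 246. ]
648
rib [ 418.9 -313.6] [25.3 86.1] 77.3 [0.074 0.078]
1252
scr [ 418.9 -312.8] [ 34.8 108.1] 76.5 [0.064 0.077]
862
bar [459.8 321.9] [119.6  22.5] 6.4 [0.09  0.093]
```

The scraper stands upright and free: rib top at 74 mm, centre (419,-313). The tray hasn't moved. On to the tray handle.

Emit:
arm_command(motion=[[91, 0, -5, 50, -0.6, 0, 0], [91, 0, -5, 55, 0, 0, 0], [91, 0, -5, 55, 0, 0, 0], [91, 20, -4, 50, 0, 0, 0], [91, 30, 0, 35, 0, 0, 0]])

```text
clock: 16.05
position: [0.4602, 0.3225, 0.3554]
ee_rot: [-1.29, 1.153, 1.288]
force: [0.6, -0.1, -0.1]
width: 0.99
```

Emit:
arm_command(motion=[[91, 20, 0, 0, 0, 0, 0], [91, 0, 0, 0, 0, 0, 0]])

```text
clock: 16.3
position: [0.4597, 0.3199, 0.3338]
ee_rot: [-1.29, 1.159, 1.289]
force: [-0.3, 0.2, 0.6]
width: 0.99
```

```bash
python3 - <<'E'
from h import *
go(459.8,322.5,234,96.2)
E
```

```text
t 16.3 pos [459.7 319.9 333.8] th 96.21 tilt 0.19 F [-0.3  0.2  0.6] w 90.9
turn x 0.01 shift [99.8 -0.4  2.5]
```

Emit:
arm_command(motion=[[91, 30, 0, 2.5, 0, 0, 0], [91, 30, 0, 0, 0, 0, 0], [91, 25, 0, 0, 0, 0, 0], [91, 15, 0, 0, 0, 0, 0], [91, 0, 0, 0, 0, 0, 0]])

```text
clock: 16.92
position: [0.4594, 0.3232, 0.2348]
ee_rot: [-1.289, 1.157, 1.289]
force: [-0.6, 0.3, 0.4]
width: 0.99
```

Emit:
arm_command(motion=[[5, 0, 0, 0, 0, 0, 0], [5, 0, 0, 0, 0, 0, 0], [5, 0, 0, 0, 0, 0, 0], [5, 0, 0, 0, 0, 0, 0], [5, 0, 0, 0, 0, 0, 0]], newtons=40)

```text
clock: 17.55
position: [0.4588, 0.324, 0.2349]
ee_rot: [-1.29, 1.155, 1.29]
force: [0.3, 0.3, -0.1]
width: 0.5
```

Emit:
arm_command(motion=[[5, 0, 0, 0, 0, 0, 0], [5, 0, 0, 0, 0, 0, 0], [5, 0, 0, 0, 0, 0, 0], [5, 0, 0, 0, 0, 0, 0], [5, 0, 0, 0, 0, 0, 0]], newtons=50)

```text
clock: 18.18
position: [0.459, 0.3235, 0.2347]
ee_rot: [-1.29, 1.156, 1.289]
force: [0.8, -3.8, 1.7]
width: 0.216
```

```bash
python3 - <<'E'
from h import *
go(533.8,-6.1,234+45+90,96.2)
E
```

```text
t 18.18 pos [459.  323.5 234.7] th 96.28 tilt 0.04 F [ 0.8 -3.8  1.7] w 19.8
turn x 0.08 shift [-134.3  -38.8 -335.7]
```

The bar is gripped (19.8 mm). Lifting gently.

Emit:
arm_command(motion=[[5, 0, 0, 0, 0, 0, 0], [5, -3, 0, 0, 0, 0, 0], [5, -6, 0, 0, 0, 0, 0], [5, -10, 0, 0, 0, 0, 0], [5, -13, 0, 0, 0, 0, 0]])

```text
clock: 18.8
position: [0.4588, 0.3241, 0.2675]
ee_rot: [-1.29, 1.155, 1.29]
force: [-0.7, 0.2, -3.6]
width: 0.216
```

Emit:
arm_command(motion=[[5, -15, 0, 0, 0, 0, 0], [5, -15, 0, 0, 0, 0, 0], [5, -15, 0, 0, 0, 0, 0], [5, -15, 0, 0, 0, 0, 0], [5, -15, 0, 0, 0, 0, 0]])

```text
clock: 19.42
position: [0.4588, 0.3239, 0.3428]
ee_rot: [-1.29, 1.155, 1.29]
force: [-0.4, 0.2, -4.0]
width: 0.215
```

Emit:
arm_command(motion=[[5, -12, 0, 0, 0, 0, 0], [5, -9, 0, 0, 0, 0, 0], [5, -5, 0, 0, 0, 0, 0], [5, -2, 0, 0, 0, 0, 0], [5, 0, 0, 0, 0, 0, 0]])

```text
clock: 20.05
position: [0.4588, 0.3239, 0.3695]
ee_rot: [-1.29, 1.156, 1.29]
force: [0.3, 0.6, -5.2]
width: 0.22
```

```bash
python3 - <<'E'
from h import *
go(533.8,-6.1,369,96.2)
g=get_image("scene");cv2.imwrite("pics/s6.png",cv2.resize(g["frame"][150:350,360:620,::-1],None,fx=3,fy=3))
E
```

```text
t 20.05 pos [458.8 323.9 369.5] th 96.3 tilt 0.02 F [ 0.3  0.6 -5.2] w 20.2
turn x 0.1 shift [   0.5  -38.9 -336.2]
```

View pics/s6.png

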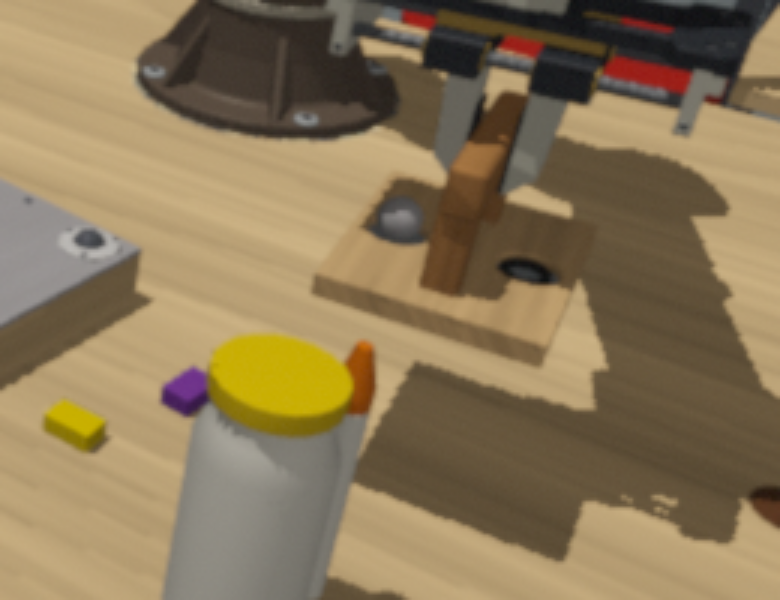

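The tray is level, with the ball at (402,218) and the ring at (527,270) in their pockets. Carrying it over.

Emit:
arm_command(motion=[[5, 0, 0, -4, 0, 0, 0], [5, 0, -1, -9, 0, 0, 0], [5, 0, -2, -15, 0, 0, 0], [5, 0, -2, -21, 0, 0, 0], [5, 0, -3, -24, 0, 0, 0]])

```text
clock: 20.72
position: [0.4752, 0.2503, 0.3698]
ee_rot: [-1.29, 1.156, 1.289]
force: [0.4, 0.5, -4.4]
width: 0.22
```

Emit:
arm_command(motion=[[5, 0, -3, -24, 0, 0, 0], [5, 0, -3, -24, 0, 0, 0], [5, 0, -3, -24, 0, 0, 0], [5, 0, -3, -24, 0, 0, 0], [5, 0, -3, -24, 0, 0, 0]])

```text
clock: 21.35
position: [0.503, 0.1322, 0.3699]
ee_rot: [-1.289, 1.156, 1.288]
force: [-0.1, -0.2, -3.6]
width: 0.214
```

Emit:
arm_command(motion=[[5, 0, -3, -24, 0, 0, 0], [5, 0, -3, -24, 0, 0, 0], [5, 0, -3, -24, 0, 0, 0], [5, 0, -3, -24, 0, 0, 0], [5, 0, -2, -20, 0, 0, 0]])

```text
clock: 21.98
position: [0.5293, 0.0182, 0.3699]
ee_rot: [-1.289, 1.156, 1.288]
force: [0.0, 0.0, -4.1]
width: 0.216
```

Emit:
arm_command(motion=[[5, 0, -1, -14, 0, 0, 0], [5, 0, 0, -8, 0, 0, 0], [5, 0, 0, -4, 0, 0, 0], [5, 0, 0, 0, 0, 0, 0], [5, 0, 0, 0, 0, 0, 0]])

```text
clock: 22.6
position: [0.5333, -0.0041, 0.3697]
ee_rot: [-1.29, 1.154, 1.291]
force: [0.0, 0.0, -3.5]
width: 0.211
```

```bash
python3 - <<'E'
from h import *
go(533.8,-6.1,369,96.2)
a=get_image("scene");b=get_image("top")
cv2.imwrite("pics/s7.png",np.hstack([cv2.resize(a["frame"][110:310,200:400],None,fx=2,fy=2),cv2.resize(b["frame"][200:400,230:430],None,fx=2,fy=2)])[:,:,::-1])
for c in("scene","top"):
  for t in"chip0_center scraper_mid tray_mid ball_center seal_center pocket_a glue_mid screws_mid clamp_mid".split():
    for d in pinpoint(c,t)[:4]:
        if d["p"]>.4:print(c,t,np.round(d["point"],3),round(d["p"],2))
E
```

```text
t 22.6 pos [533.3  -4.1 369.7] th 96.37 tilt 0.02 F [ 0.   0.  -3.5] w 19.4
turn x 0.17 shift [ 0.7 -0.2 -2. ]
scene chip0_center [ 0.489 -0.156  0.01 ] 0.5
scene scraper_mid [ 0.418 -0.312  0.033] 0.77
scene tray_mid [ 0.531 -0.005  0.181] 0.61
scene pocket_a [ 0.54  -0.039  0.143] 0.7
scene pocket_a [0.535 0.03  0.148] 0.58
scene glue_mid [0.66  0.305 0.082] 0.6
scene screws_mid [ 0.686 -0.329  0.048] 0.75
scene clamp_mid [ 0.778 -0.011  0.015] 0.85
top chip0_center [ 0.481 -0.16   0.007] 0.76
top scraper_mid [ 0.422 -0.315  0.035] 0.81
top glue_mid [0.663 0.309 0.078] 0.89
top screws_mid [ 0.679 -0.328  0.04 ] 0.59
top clamp_mid [ 0.777 -0.008  0.015] 0.95
```

View pics/s7.png

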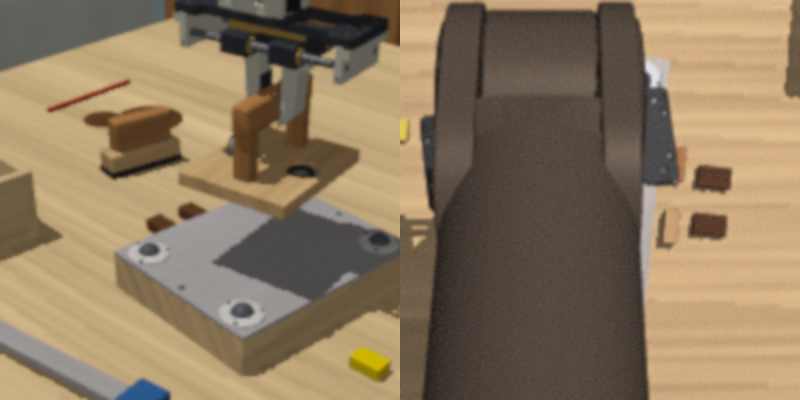

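The tray is level over the middle of the plate, with the ball at (232,146) and the ring at (302,172) in place. The scraper stands at (140,140), and the chips are on the bench at right-panel px (680,160)–(712,225). One still call, then hand in.

Emit:
arm_command(motion=[[5, 0, 0, 0, 0, 0, 0], [5, 0, 0, 0, 0, 0, 0], [5, 0, 0, 0, 0, 0, 0], [5, 0, 0, 0, 0, 0, 0]])

```text
clock: 24.1
position: [0.5334, -0.0048, 0.3698]
ee_rot: [-1.29, 1.155, 1.29]
force: [0.0, -0.1, -4.1]
width: 0.218
```

```bash
python3 - <<'E'
from h import *
go(533.8,-6.1,369,96.2)
print(np.abs(arm.observe()["dq"]).max()); print(arm.sign_off())
E
```

```text
t 24.1 pos [533.4  -4.8 369.8] th 96.3 tilt 0.0 F [ 0.  -0.1 -4.1] w 20.0
turn x 0.1 shift [ 0.8 -0.3 -1.3]
0.0027596636351090303
the job is handed in; nothing more can be done
None
```

The job is done and handed in at 24 s, with the arm holding the tray level and still over the middle of the plate. One sweep of the scraper pushed all four chips off the plate's -y end, and I then stood the scraper back on its shoe near where it started. The hand-in gives no verdict.

Last checks:
- **Tray:** the gripper is within 2 mm of the plate's centre, with the underside about 90 mm above the plate top. The tool's tilt reads 0.0°, joint speeds are near zero, and the jaws hold the 20 mm bar with about 4 N of load.
- **Ball and seal ring:** both show in their pockets in the last scene picture. The network did not report either of them in that picture, so this rests on my own view.
- **Chips:** all four lie on the bench beside the plate, with tops at 22–28 mm.
- **Scraper:** it stands upright and let go at about (419, -313) mm, clear of the plate.
- **Bystanders:** the glue bottle, screw box and clamp read within about 5 mm of their starting positions, which is measurement noise. I did not touch the purple and yellow look-alike blocks.

The arm hid the tray from the top camera at the end, so the final view of it comes from the scene camera only. No check failed.

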